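# Three bearing balls from the click dispenser

### The job

Slide the steel bowl along the bench, without lifting or tipping it, until it stands centred under the dispenser's spout. Then turn the black paddle knob exactly three clicks clockwise (as seen from the robot), so that exactly three balls drop into the bowl and the rest stay in the dispenser. Leave the jar, the meter and the screwdriver alone.

Things in the scene. Friction and masses are not known exactly. Their poses are not given: they have to be found in the camera images.
- dispenser: Ball dispenser fixed to the bench, 360 mm tall: grey column, clear magazine of six 30 mm steel balls, vane wheel, clear chute. Origin: on the bench under the magazine; z up, yaw within 0.25 rad. Its x is parallel to the axle; knob on its -x side, spout on -y. Foot x -70..80, y 5..125, 12 high; column x -30..30, y 42..80; magazine x -22..22, y -38..42, to z 360 (mm).
- knob_center (a point): Point on the axle (165 mm above the bench) amid the four blades of the black paddle knob, 98 mm from the dispenser's origin along its -x. Blades: 90 degrees apart, reaching 60 mm from the axle, 9 mm thick, 36 mm wide along the axle (18 either side of this point); hub radius 17 mm. At each detent one blade stands straight up. A housing of radius 21 mm lies between knob and magazine.
- paddle (a joint): Angle of the knob, rad: 0 at the start, +1.571 per click; it grows as the upper blade goes to the dispenser's -y. A stop blocks the other way. Pushed over 45 degrees it snaps on to the next detent and stays. Needs up to about 8 N at 30 mm from the axle. Fingertips sweeping sideways 28 mm above the axle lose the blade near 60 degrees: one click a sweep. Each click drops one ball within about 1 s.
- spout (a point): Centre of the opening at the chute's lower end, 127 mm from the dispenser's origin along its -y and 78 mm above the bench; the balls drop straight down from it. The chute takes up x -20..20, y -38..-153 mm of the dispenser's frame, heights 78 to 170 mm.
- bowl: Round steel parts bowl, loose, upright on the bench to the -y side of the spout: 50 mm high, outer radius 64 mm at the foot, 72 at 12 mm height, 80 at 35 mm, 85 at the rim; walls 4 mm, floor 5 mm, 0.3 to 0.65 kg. Origin: centre of its underside. It passes freely under the spout.
- bowl_mid (a point): Centre of the bowl, 25 mm above its underside.
- ball1_center (a point): Centre of the first 30 mm steel ball (110 g); at the start between the upper vanes of the wheel.
- ball2_center (a point): Centre of the second 30 mm steel ball (110 g); at the start resting on the first in the magazine.
- ball3_center (a point): Centre of the third 30 mm steel ball (110 g); at the start resting on the second in the magazine.
- ball4_center (a point): Centre of the fourth 30 mm steel ball (110 g); at the start resting on the third; it must stay in the dispenser.
- jar: Bystander: amber glass jar with a black lid, 72 mm across, 120 mm tall, behind the spout. Origin: centre of its underside.
- meter: Bystander: hand-held meter lying flat, 85 by 160 by 50 mm, on the column's side of the dispenser. Origin: centre of its underside.
- driver: Bystander: screwdriver lying flat behind the dispenser, about 200 mm long. Origin: under the middle of its length.
Mind the look-alikes: they are no part of the job. Several things have the shape of the bowl; the one meant has the colours described above.

How it is judged:
By the outcome, as a careful person would: the job done as asked, in the order asked, and still so for the second after the job is handed in, with the robot touching nothing.
It also fails if it takes over 58 s, if anything falls off the work surface, if the arm or the gripper's body presses on something with over 40 N, if the wrist force passes 120 N, or if a joint passes its speed limit or range.

### The arm

A 6-joint arm with a two-finger parallel gripper is mounted at the origin on the work surface. World frame = base frame: x ahead of the robot, y to its left, z up, the work surface at z = 0. Lengths are in m, angles in rad, forces in N, time in s.
With the tool pointing down it reaches from about 0.275 to 0.875 m from the base axis. Payload 12.5 kg.
Tool frame: the origin (TCP) lies at the very end of the fingers, on their centre line; the grasp point (between the pads) lies 19 mm behind it; z points along the fingers, y is the line along which they close (so a half turn about z gives the same grasp; the last joint's range is limited). The gripper opens to 85 mm and grips with 20 to 120 N. Pads are 22 mm wide; open, the fingers measure 114 mm over their backs; the gripper's body (76 mm by 85 mm) begins 54 mm behind the grasp point. The pads swing forward as they close: fully open they stand 13 mm farther back than shut.
Start: joints at [-0.085, 0.351, 1.652, -0, 1.139, -0.085], TCP at [0.55, 0, 0.231] pointing down, gripper open.
Joint ranges: [-2.75, 2.75], [-0.79, 2.1], [0.01, 2.65], [-1.57, 4.71], [0.07, 3.14], [-2.87, 2.87]. Speed limits (rad/s): [2.22, 2.22, 2.79, 3.14, 3.14, 3.14].

### API

Orientations are given as a 3x3 rotation matrix whose columns are the frame's x, y, z axes.
In Python, from bench import manip gives the robot as it stands. Calls block until the motion is done:
- manip.move_ptp(position, orientation): joint-space move of the TCP to a pose.
- manip.move_l(position, attitude=None, max_speed=0.15): straight line of the TCP; attitude=None keeps the orientation; max_speed is the mean speed in m/s.
- manip.move_j(angles): joint-space move.
- manip.set_gripper(opening, effort=None): opening from 0.0 (shut) to 1.0 (fully open); effort is the grip in N (None keeps the last); returns when the fingers have stopped.
- manip.dwell(seconds).
- manip.inverse_kinematics(position, orientation): joint angles nearest the present ones, or None.
- manip.grab_frame(name): name is "scene" or "side" or "wrist"; returns (picture, depth): 420x560x3 uint8, red, green, blue; 420x560 float32, m along the optical axis (not along the pixel's ray), 0 where there is no reading.
- manip.get_calibration(name): a dict with "camera_matrix" (3x3 intrinsics, pixels), "k1" (the pictures are not rectified: a ray, as slopes to the right and down, at radius r is drawn at 1 + k1 r^2 times it, then the intrinsics apply), "R" (3x3) and "t" (3): a world point X has camera coordinates R X + t. Camera axes: x right, y down, z forward; pixel columns grow to the right and rows downward; lengths in m; the calibration is good to about 2 mm. A picture is of the moment at which its call begins: read the wrist's pose just before it. get_calibration takes no time and is no camera call; for the wrist camera it gives the pose at the moment of the call.
A pose or a line that the arm cannot do raises manip.Unreachable and nothing moves.
- manip.sign_off(): hands the job in; it is judged then, once.
Trained networks look in the newest picture that a camera, given by its name, has taken for a name from the list of things; names that differ only in an ending like _2 or _b are one class to them, and where a whole thing is asked for, a point or a joint stands for the part that bears it (a point fixed in the world has none). Each returns a list of dicts, best first, with "confidence" (0 to 1); they miss things now and then, are a little off and sometimes report something else, mostly with a low value. They report only what shows in the picture. A call takes as long as a camera call. They do not tell look-alikes from the thing itself.
- manip.look_for(camera, name): "at" ([x, y, z] in m, in world coordinates, good to about 4 mm: the middle of the surface that is visible of it).
Readings, each from a call of its own:
- manip.current_time(): time.
- manip.current_qpos(): joint angles.
- manip.current_joint_vel(): joint speeds.
- manip.current_joint_torque(): joint torques, N m.
- manip.current_ee_pos(): TCP position.
- manip.current_tcp_rot(): TCP orientation.
- manip.current_force(): force on the tool from outside, world axes, zero at the start.
- manip.current_ft_torque(): the same for the moment, N m.
- manip.current_grip_width(): opening from 0.0 (shut) to 1.0 (fully open).
- manip.current_grip_force(): force on a finger pad.
Only numpy, scipy, OpenCV 4.12 (cv2) and the standard library are available. Lean on these libraries where they do the work, as an engineer would, in place of code of your own. Each camera call takes 0.05 s, during which the arm holds its last target. There are 200 camera calls.

## Working session

There is one attempt and no reset: what is moved stays moved. The work goes in short steps, each a Python script; the robot and the scene stay as the last script left them, time stands still between calls to the robot, and variables do not carry over. Pictures are saved under pics/ and viewed, at most 10 in all, crops included, and the job is handed in when it is done.

```bash
ls; mkdir -p pics; cat > h.py <<'E'
import numpy as np, cv2
from bench import manip
def shot(cam):
    c=manip.get_calibration(cam); p,d=manip.grab_frame(cam); return p,d,c
def cloud(d,c):
    K=np.array(c["camera_matrix"]); h,w=d.shape
    u,v=np.meshgrid(np.arange(w),np.arange(h))
    pts=np.stack([u,v],-1).reshape(-1,1,2).astype(np.float64)
    n=cv2.undistortPoints(pts,K,np.array([c["k1"],0,0,0,0.])).reshape(h,w,2)
    X=np.concatenate([n*d[...,None],d[...,None]],-1)
    W=(X-np.array(c["t"]))@np.array(c["R"])
    W[d==0]=np.nan
    return W
E
python3 - <<'E'
from h import *
for cam in("scene","side"):
    p,d,c=shot(cam); cv2.imwrite(f"pics/{cam}0.png",p[...,::-1]); np.savez(f"{cam}0.npz",p=p,W=cloud(d,c))
    for n in("dispenser","knob_center","bowl","spout","jar","meter","driver"):
        print(cam,n,[(np.round(r["at"],3).tolist(),round(r["confidence"],2)) for r in manip.look_for(cam,n)][:4])
print(manip.current_time())
E
```

```text
pics
scene dispenser [([0.548, 0.225, 0.163], 0.89), ([0.432, 0.216, 0.168], 0.58)]
scene knob_center []
scene bowl [([0.425, -0.138, 0.006], 0.88), ([0.208, -0.284, 0.002], 0.81), ([0.71, -0.161, 0.007], 0.73)]
scene spout [([0.55, 0.224, 0.164], 0.68)]
scene jar [([0.695, 0.042, 0.096], 0.93)]
scene meter [([0.509, 0.434, 0.043], 0.79)]
scene driver [([0.681, 0.262, 0.02], 0.66)]
side dispenser [([0.516, 0.159, 0.133], 0.73), ([0.44, 0.159, 0.17], 0.3)]
side knob_center [([0.44, 0.16, 0.166], 0.63)]
side bowl [([0.448, -0.103, 0.008], 0.92), ([0.728, -0.129, 0.014], 0.84), ([0.229, -0.268, 0.009], 0.75)]
side spout [([0.514, 0.156, 0.139], 0.79)]
side jar [([0.684, -0.006, 0.085], 0.59)]
side meter [([0.481, 0.43, 0.038], 0.55)]
side driver [([0.677, 0.233, 0.019], 0.68)]
0.8
```

View pics/scene0.png

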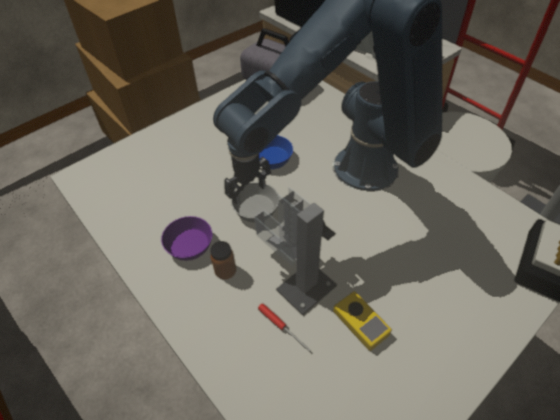

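View pics/side0.png

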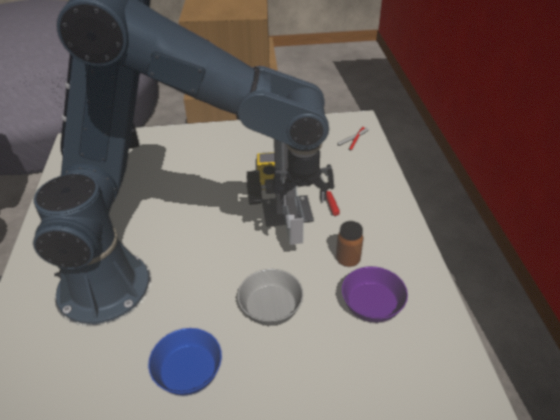

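The steel bowl is the grey one at (258,203) in scene and (270,297) in side. The blue (185,362) and purple (373,296) bowls have the wrong colours. I'll confirm this in a crop and fit the geometry.

```bash
python3 - <<'E'
import numpy as np, cv2
from scipy.optimize import least_squares
a=[]
for cam in("scene","side"):
    f=np.load(f"{cam}0.npz"); W=f["W"]; p=f["p"]
    m=(abs(W[...,0]-.44)<.15)&(abs(W[...,1]+.11)<.14)&(W[...,2]>.042)&(W[...,2]<.056)
    hsv=cv2.cvtColor(p,cv2.COLOR_RGB2HSV); m&=hsv[...,1]<70
    q=W[m]
    r=least_squares(lambda s:np.hypot(q[:,0]-s[0],q[:,1]-s[1])-.083,[.44,-.11],loss="soft_l1",f_scale=.003)
    e=r.fun
    print(cam,"bowl",r.x,len(q),np.median(abs(np.hypot(*(q[:,:2]-r.x).T)-.083)))
    # top-down height map of dispenser
    sel=(W[...,0]>.33)&(W[...,0]<.75)&(W[...,1]>-.05)&(W[...,1]<.4)&(W[...,2]>.005)&(W[...,2]<.4)
    im=np.zeros((450,420,3),np.uint8)
    q=W[sel]; col=cv2.applyColorMap((np.clip(q[:,2]/.4,0,1)*255).astype(np.uint8)[:,None],cv2.COLORMAP_JET)[:,0]
    for i in np.argsort(q[:,2]): 
        cv2.circle(im,(int((q[i,0]-.33)*1000),int((.4-q[i,1])*1000)),1,col[i].tolist(),-1)
    a.append(im)
c=cv2.imread("pics/side0.png")[120:390,140:440]; s=cv2.imread("pics/scene0.png")[170:320,200:350]
cv2.imwrite("pics/top.png",cv2.resize(np.hstack(a),(800,428)))
cv2.imwrite("pics/crop.png",np.hstack([cv2.resize(c,(440,396)),cv2.resize(s,(360,396))]))
E
```

```text
scene bowl [ 0.45287675 -0.11804107] 154 0.001996626486550343
side bowl [ 0.44953939 -0.12288678] 419 0.0017601342332668607
```

View pics/crop.png

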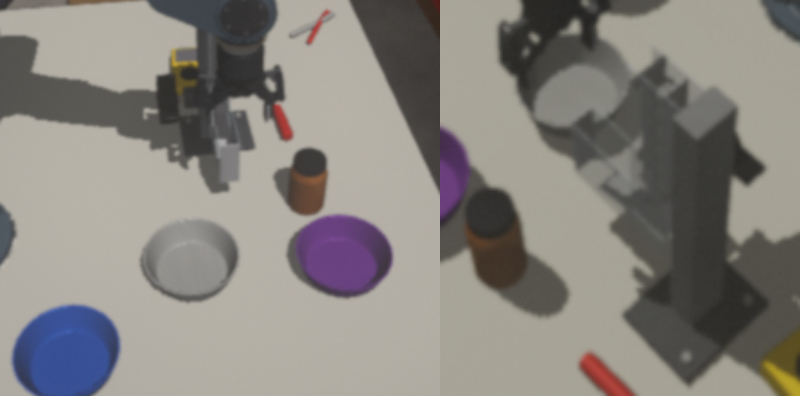

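View pics/top.png

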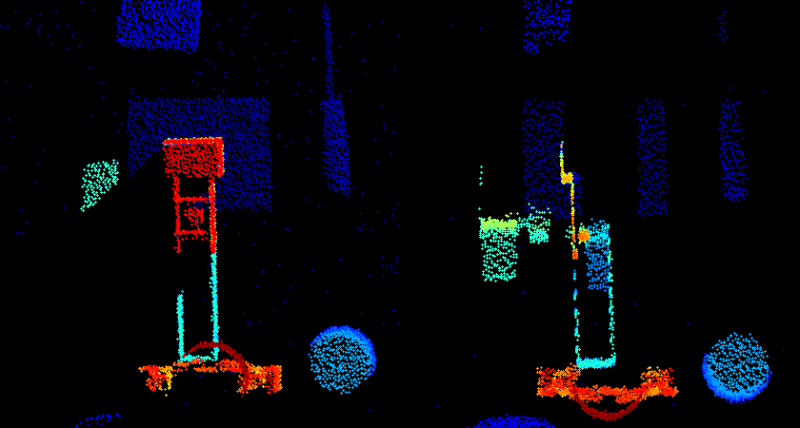

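Steel bowl confirmed: neutral grey, in the middle, crop (190,258). The height map shows the dispenser's foot, column and chute, with yaw close to 0. Next I'll fit its pose.

```bash
python3 - <<'E'
from h import *
from scipy.optimize import least_squares
A={}
for cam in("scene","side"): f=np.load(f"{cam}0.npz"); A[cam]=f["W"].reshape(-1,3)
def loc(q,s):
    c,n=np.cos(s[2]),np.sin(s[2]); d=q[:,:2]-s[:2]; return np.c_[d[:,0]*c+d[:,1]*n,-d[:,0]*n+d[:,1]*c]
def sd(l,x0,x1,y0,y1): # signed distance to rectangle
    d=np.abs(l-[(x0+x1)/2,(y0+y1)/2])-[(x1-x0)/2,(y1-y0)/2]
    return np.hypot(*np.maximum(d,0).T)+np.minimum(d.max(1),0)
for cams in(["scene"],["side"],["scene","side"]):
    W=np.vstack([A[c] for c in cams]); W=W[~np.isnan(W[:,0])]
    n=(abs(W[:,0]-.538)<.11)&(abs(W[:,1]-.235)<.1)
    F=W[n&(W[:,2]>.009)&(W[:,2]<.016)]; T=W[n&(W[:,2]<.004)]
    C=W[(abs(W[:,0]-.535)<.06)&(abs(W[:,1]-.235)<.05)&(W[:,2]>.19)]
    H=W[(abs(W[:,0]-.538)<.035)&(W[:,1]>.02)&(W[:,1]<.125)&(W[:,2]>.08)&(W[:,2]<.175)]
    def fun(s):
        r=[np.maximum(sd(loc(F,s),-.07,.08,.005,.125),0), np.minimum(sd(loc(T,s),-.07,.08,.005,.125),0),
           2*(abs(loc(H,s)[:,0])-.019)*(len(F)/len(H))**.5*.3]
        if "scene" in cams: r.append(np.maximum(sd(loc(C,s),-.03,.03,-.038,.08),0))
        return np.concatenate(r)
    best=min((least_squares(fun,[.533,.173,y],loss="soft_l1",f_scale=.003,x_scale=[.01,.01,.1]) for y in(-.05,.0,.05,.1)),key=lambda r:r.cost)
    print(cams,best.x,best.cost,len(F),len(T),len(C),len(H))
    s=best.x; print("spout",s[0]+.127*np.sin(s[2]),s[1]-.127*np.cos(s[2]),"knob",s[0]-.098*np.cos(s[2]),s[1]-.098*np.sin(s[2]))
    # blades: knob points top
    K=W[(abs(W[:,0]-.434)<.03)&(abs(W[:,1]-.17)<.03)&(W[:,2]>.205)&(W[:,2]<.24)]
    if len(K): print("blade",K.min(0),K.max(0),np.median(K,0),len(K))
print(manip.current_tcp_rot(), manip.get_calibration("wrist")["t"])
E
```

```text
['scene'] [0.53461313 0.17251671 0.0315152 ] 0.0015209371105071947 937 1938 1613 679
spout 0.5386148972708654 0.045579773749069685 knob 0.43666179262516414 0.16942873197279754
['side'] [0.5299561  0.17193871 0.0287641 ] 0.002033241362667579 434 1264 171 370
spout 0.5336086417576572 0.04499124237411159 knob 0.4319966426764281 0.16912021418454867
blade [0.41560316 0.15815344 0.20500325] [0.45152955 0.17541054 0.22711212] [0.43412845 0.16431564 0.21598765] 89
['scene', 'side'] [0.53371497 0.17245428 0.02776948] 0.004656749424040253 1371 3202 1784 1049
spout 0.5372412403104717 0.04550324143652465 knob 0.4357527537497378 0.16973321807506278
blade [0.41560316 0.15815344 0.20500325] [0.45152955 0.17541054 0.22711212] [0.43412845 0.16431564 0.21598765] 89
[[ 1.88873959e-05  1.00000000e+00  9.86560818e-06]
 [ 9.99999999e-01 -1.88877006e-05  3.08844699e-05]
 [ 3.08846562e-05  9.86502485e-06 -9.99999999e-01]] [-0.54920676 -0.03850572  0.3812723 ]
```

```bash
cat >> h.py <<'E'
from scipy.optimize import least_squares
def find_bowl(g,cams=("scene","side"),save=None):
    out=[]
    for cam in cams:
        p,d,c=shot(cam); W=cloud(d,c)
        if save: cv2.imwrite(f"pics/{cam}{save}.png",p[...,::-1])
        hsv=cv2.cvtColor(p,cv2.COLOR_RGB2HSV)
        m=(np.hypot(W[...,0]-g[0],W[...,1]-g[1])<.11)&(np.hypot(W[...,0]-g[0],W[...,1]-g[1])>.06)&(W[...,2]>.042)&(W[...,2]<.056)&(hsv[...,1]<70)
        q=W[m]; r=least_squares(lambda s:np.hypot(q[:,0]-s[0],q[:,1]-s[1])-.083,g,loss="soft_l1",f_scale=.002)
        out.append(r.x); print(cam,"bowl",r.x.round(4),len(q))
    return np.mean(out,0)
def pose(u,tilt):
    u=np.array([*u,0.]); u/=np.linalg.norm(u)
    z=np.sin(tilt)*u+np.array([0,0,-np.cos(tilt)]); y=np.cross([0,0,-1.],u); x=np.cross(y,z)
    return np.c_[x,y,z]
S=np.array([.5363,.0455])
E
python3 - <<'E'
from h import *
c=manip.get_calibration("wrist"); print("cam",-np.array(c["R"]).T@np.array(c["t"]))
B=np.array([.4512,-.1205]); u=S-B; L=np.linalg.norm(u); u/=L; R=pose(u,np.radians(10))
P=lambda b,z:[*(B+u*b),z]
manip.move_ptp(P(-.15,.12),R); manip.move_l(P(-.15,.010),max_speed=.15)
print(manip.current_ee_pos(),manip.current_force())
manip.move_l(P(-.085,.010),max_speed=.06); print(manip.current_force())
manip.move_l(P(L-.079-.015,.010),max_speed=.06); print(manip.current_force(),manip.current_time())
print(find_bowl(S-u*.015,save="1"),S,manip.current_ee_pos())
E
```

```text
cam [0.54947223 0.07994251 0.37439122]
[ 0.3832559  -0.25417308  0.01062044] [ 0.4742865  -0.36259583 -0.38484557]
[-0.76643981  0.05957291 -0.02146008]
[-0.5404726  -2.72245708 -0.19523529] 7.2667
scene bowl [0.5273 0.0307] 162
side bowl [0.5248 0.0253] 184
[0.52605243 0.02800568] [0.5363 0.0455] [ 0.49338888 -0.03821642  0.01000121]
```

```bash
python3 - <<'E'
from h import *
R=manip.current_tcp_rot(); B=np.array([.4512,-.1205]); u=S-B; u/=np.linalg.norm(u)
p=manip.current_ee_pos()
manip.move_l([*(p[:2]+u*.0195),p[2]],max_speed=.04); print(manip.current_force())
p=manip.current_ee_pos()
manip.move_l([*(p[:2]-u*.09),p[2]],max_speed=.12); manip.move_l([*(p[:2]-u*.09),.25],max_speed=.25)
manip.set_gripper(0.0)
print(find_bowl(S,save="2"),manip.current_time())
a,b=cv2.imread("pics/scene2.png"),cv2.imread("pics/side2.png")
cv2.imwrite("pics/c2.png",np.hstack([cv2.resize(a[150:330,170:350],(400,400)),cv2.resize(b[150:330,190:370],(400,400))]))
E
```

```text
[ 0.24706828  0.48529337 -0.65124922]
scene bowl [0.5368 0.0496] 147
side bowl [0.5356 0.0449] 257
[0.53621345 0.04725359] 10.875
```

View pics/c2.png

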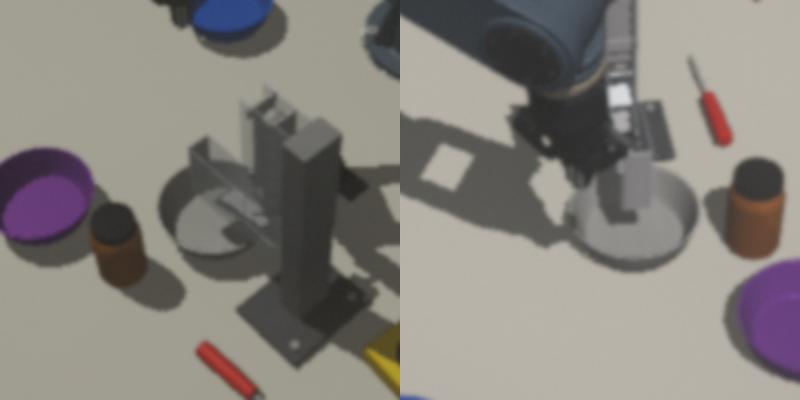

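The bowl sits under the spout within about 2 mm (left crop ~(215,215), right crop ~(633,220)). Now the first click.

```bash
cat >> h.py <<'E'
YAW=.03; O=np.array([.5325,.1725])
def D(x,y,z): c,s=np.cos(YAW),np.sin(YAW); return [O[0]+x*c-y*s,O[1]+x*s+y*c,z]
RK=pose([-np.sin(YAW),np.cos(YAW)],0)
def click():
    manip.move_l(D(-.102,.045,.260),max_speed=.2)
    manip.move_l(D(-.102,.045,.193),max_speed=.12)
    manip.move_l(D(-.102,-.020,.193),max_speed=.06); print(manip.current_force())
    manip.move_l(D(-.102,-.072,.193),max_speed=.06); print(manip.current_force())
    manip.move_l(D(-.102,-.072,.260),max_speed=.15)
def look(tag):
    ims=[]
    for cam,(r,c) in(("scene",(150,170)),("side",(150,190))):
        p,d,k=shot(cam); ims.append(cv2.resize(p[r:r+180,c:c+180,::-1],(400,400)))
        for n in("ball1_center","knob_center"): print(cam,n,[(np.round(x["at"],3).tolist(),round(x["confidence"],2)) for x in manip.look_for(cam,n)])
    cv2.imwrite(f"pics/{tag}.png",np.hstack(ims))
E
python3 - <<'E'
from h import *
manip.move_l([.44,-.10,.30],RK,max_speed=.2); manip.move_l(D(-.102,.045,.30),max_speed=.2)
click(); manip.dwell(.8); print(manip.current_time()); look("k1")
E
```

```text
[-0.00760722  0.25675718  0.47435315]
[ 0.29589502 -0.97668684 -0.21679354]
17.9917
scene ball1_center [([0.544, 0.046, 0.029], 0.36)]
scene knob_center [([0.432, 0.214, 0.171], 0.53)]
side ball1_center []
side knob_center [([0.444, 0.157, 0.165], 0.83), ([0.531, 0.162, 0.196], 0.59), ([0.521, 0.152, 0.175], 0.38)]
```

View pics/k1.png

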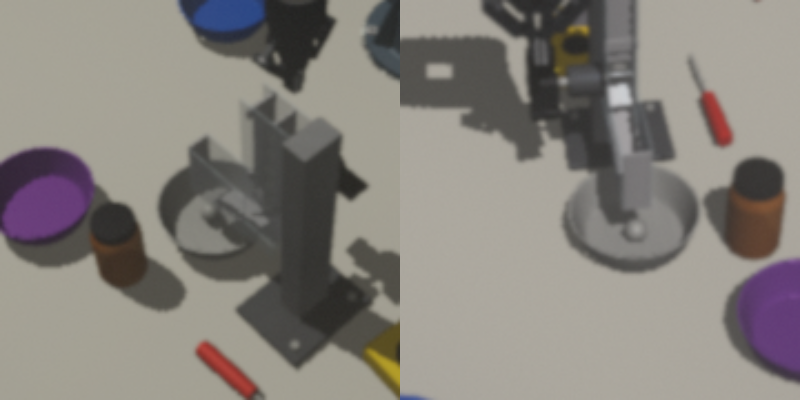

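One ball is in the bowl (right crop (635,230)), so the sweep works. Second click, with a check of the picture.

```bash
python3 - <<'E'
from h import *
click(); manip.dwell(1.0); print(manip.current_time()); look("k2")
E
```

```text
[0.12679662 0.40555408 0.19535177]
[-0.2328023  -0.18793651  0.23118207]
23.5833
scene ball1_center [([0.566, 0.035, 0.003], 0.37)]
scene knob_center [([0.433, 0.215, 0.174], 0.56)]
side ball1_center [([0.537, 0.036, 0.026], 0.61)]
side knob_center [([0.443, 0.162, 0.166], 0.56)]
```

View pics/k2.png

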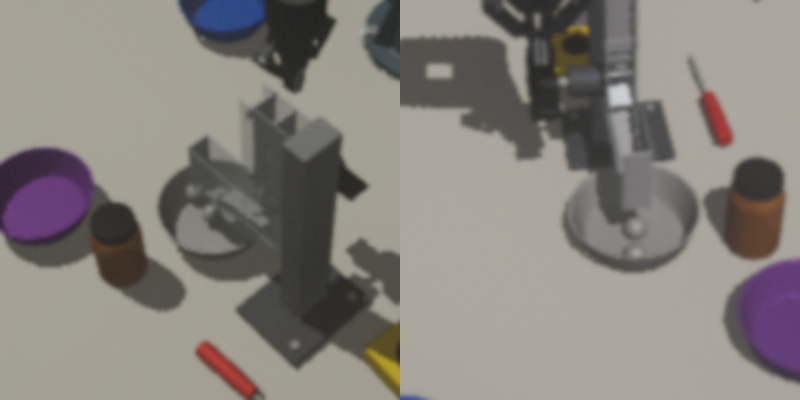

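Two balls are in the bowl (right crop (635,227) and (633,252)). Third click.

```bash
python3 - <<'E'
from h import *
click(); manip.move_l([.44,-.10,.30],max_speed=.2); manip.dwell(1.0); print(manip.current_time()); look("k3"); print(find_bowl(S))
E
```

```text
[-0.30052604  0.50401877 -0.93123542]
[-0.30207269 -0.42792077 -0.2679012 ]
30.3333
scene ball1_center []
scene knob_center [([0.431, 0.216, 0.173], 0.72), ([0.681, 0.258, 0.022], 0.65)]
side ball1_center []
side knob_center [([0.539, 0.154, 0.15], 0.59)]
scene bowl [0.5366 0.0498] 149
side bowl [0.5359 0.0445] 285
[0.53624196 0.04715264]
```

View pics/k3.png

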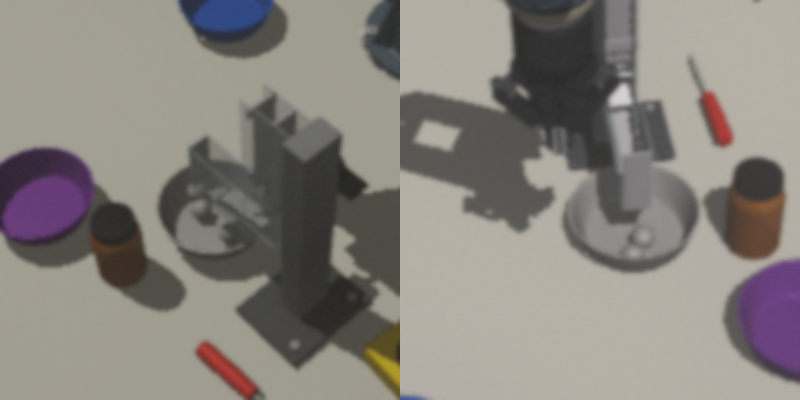

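Balls show at (642,236) and (633,252) in the right crop, and the third isn't clear. I'll take a closer look.

```bash
python3 - <<'E'
from h import *
a,_,_=shot("scene"); b,_,_=shot("side")
f=lambda i,r,c:cv2.resize(i[r:r+64,c:c+64,::-1],(400,400),interpolation=cv2.INTER_CUBIC)
im=np.hstack([f(a,212,238),f(b,224,262)]); cv2.imwrite("pics/z.png",cv2.convertScaleAbs(im,alpha=1.4))
E
```

```text
(no output)
```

View pics/z.png

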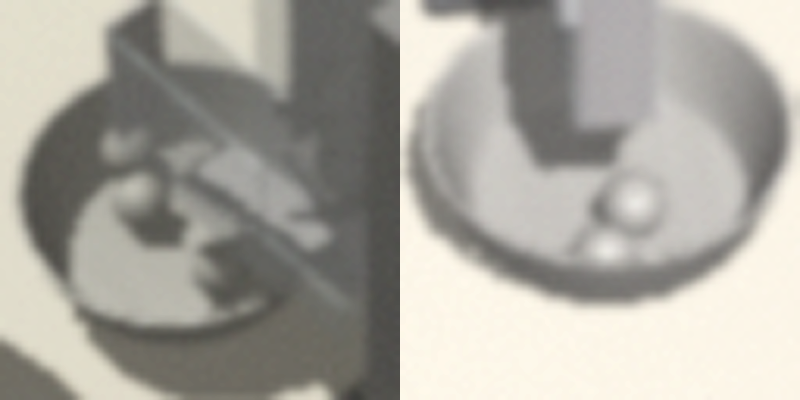

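```bash
python3 - <<'E'
from h import *
for t,P in((50,[.535,-.23,.16]),(40,[.53,-.18,.18]),(30,[.53,-.16,.2])):
    try: manip.move_ptp(P,pose([0,1],np.radians(t))); break
    except manip.Unreachable: print("no",t)
p,d,c=shot("wrist"); print([(np.round(x["at"],3).tolist(),round(x["confidence"],2)) for x in manip.look_for("wrist","ball1_center")],manip.current_time())
cv2.imwrite("pics/w.png",p[...,::-1])
E
```

```text
[([0.544, 0.073, 0.027], 0.52), ([0.53, -0.01, 0.031], 0.19)] 31.85
```

View pics/w.png

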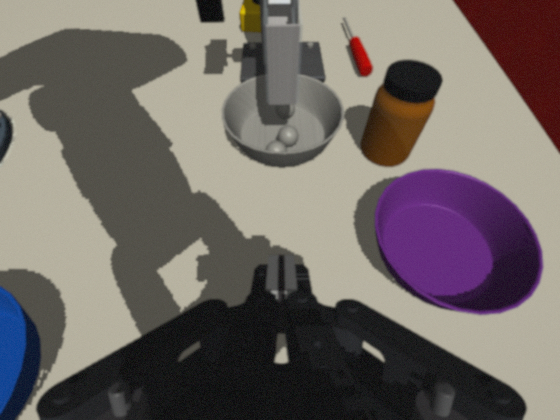

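Three balls are in the bowl, at (285,108), (288,134) and (276,148). The bowl is centred and nothing is being touched, so I'll hand in.

```bash
python3 -c "
from bench import manip
print(manip.sign_off())"
```

```text
the job is handed in; nothing more can be done
None
```

I slid the steel bowl to about 2 mm from centred under the spout, made three clockwise clicks, saw three balls in the bowl on the wrist camera, and handed the job in at about 32 s; the sign-off returned no verdict.

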